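# Nudge a slide magazine home in a covered loading bay and clamp it

## Robot

A 6-joint arm with a two-finger parallel gripper is mounted at the origin on a cart in front of the work surface, level with it; the furniture and walls round the work are solid. World frame = base frame: x ahead of the robot, y to its left, z up, the work surface at z = 0. Lengths are in m, angles in rad, forces in N, time in s.
With the tool pointing down it reaches from about 0.15 to 0.775 m from the base axis. Payload 6.1 kg.
Tool frame: the origin (TCP) lies at the very end of the fingers, on their centre line; the grasp point (between the pads) lies 19 mm behind it; z points along the fingers, y is the line along which they close (so a half turn about z gives the same grasp; the last joint's range is limited). The gripper opens to 85 mm and grips with 20 to 120 N. Pads are 22 mm wide; open, the fingers measure 114 mm over their backs; the gripper's body (76 mm by 85 mm) begins 54 mm behind the grasp point. The pads swing forward as they close: fully open they stand 13 mm farther back than shut.
Start: joints at [1.189, 0.126, -0.04, 1.405, 0, 1.571], TCP at [0.196, 0.487, 0.197] pointing down, gripper open.
Joint ranges: [-2.72, 2.72], [-0.95, 1.95], [-1.27, 1.35], [-1.78, 2.02], [-1.46, 1.47], [-3.14, 3.14]. Speed limits (rad/s): [2.39, 2.39, 3.01, 3.14, 3.14, 3.14].

## Interface

Orientations are given as a rotation vector (axis times angle).
In Python, from cell import bot gives the robot as it stands.
- The arm moves only by the tool step_arm, never from a script. Its argument "motion" is a list of rows, each a list of 2 entries, a list of its own where there are three numbers: the shift along the tool's x, y, z in units of 5 cm (1.0 is 5 cm), then the turn, a rotation vector about the tool's x, y, z in units of 0.1 rad (1.0 is 0.1 rad). In form: [[[x, y, z], [ax, ay, az]], ...]. A call has 1 to 20 rows; each row shifts and turns the commanded pose from where the row before left it, along the tool's axes as they then stand; what a row does not reach is not made up. A row lasts 1/10 s, in which the tool goes at most 50 mm and 8.59 degrees, less where a joint would pass 70% of its speed; a pose out of reach is approached as far as the arm can. A call with a number of a shift or a turn outside -1 to 1 is refused whole. A call with a gripper value outside its range is refused whole. "claw" is the finger opening in mm, from 0 to 85.4, set as the call begins (left out, the last holds). The fingers move at their own pace and stop on an object; "squeeze" is the grip in N (left out, the last holds). Time passes only in rows, so rows that do not move let the fingers close. It gives the time, the measured TCP pose, the force, the opening and the grip force at its end, in the units of the state.
- bot.get_obs(): the state, without advancing time (a new reading comes with each control period).
- bot.get_image(name): name is "side" or "top"; returns (picture, depth): 420x560x3 uint8, red, green, blue; 420x560 float32, m along the optical axis (not along the pixel's ray), 0 where there is no reading.
- bot.calibration(name): a dict with "fovy" (degrees; the focal length in pixels is half the picture's height over the tangent of half this angle, whatever the lens; pixels are square), "cx", "cy" (the principal point, pixels), "k1" (the pictures are not rectified: a ray, as slopes to the right and down, at radius r is drawn at 1 + k1 r^2 times it, then the intrinsics apply), "eye" and "rotation" of the camera in the world. Camera axes: x right, y down, z forward; pixel columns grow to the right and rows downward; lengths in m; the calibration is good to about 2 mm. A picture is of the moment at which its call begins. calibration takes no time and is no camera call.
- bot.sign_off(): hands the job in; it is judged then, once.
The state is a dict: "time": time; "joint_positions": joint angles; "qvel": joint speeds; "joint_efforts": joint torques, N m; "tool_pos": TCP position; "tcp_rot": TCP orientation; "contact_force": force on the tool from outside, world axes, zero at the start; "torque": the same for the moment, N m; "gripper_width": finger opening in m; "grasp_force": force on a finger pad.
Only numpy, scipy, OpenCV 4.12 (cv2) and the standard library are available. Lean on these libraries where they do the work, as an engineer would, in place of code of your own. Each camera call takes 0.05 s, during which the arm holds its last target. There are 200 camera calls.

## Task

With the screwdriver, and without touching the magazine with the fingers, gently nudge the slide magazine along its channel into the covered loading bay until it rests against the stop hidden inside, without driving that stop back. Then swing the lever on top of the bay fully round to its closed position, pointing across the bay towards the robot. Leave the screwdriver lying flat on the bench, off the bay, and do not disturb the beaker, dish and timer standing nearby.

Things in the scene. Friction and masses are not known exactly. Their poses are not given: they have to be found in the camera images.
- bay_mouth (a point): Loading bay: a low white hood on an aluminium base plate (8 mm thick, 76 mm wide), fixed to the bench crosswise in front of the robot. The point is in the middle of its mouth, 28 mm above the bench. x across the channel (away from the robot at yaw 0), y along the channel OUT of the bay (to the robot's left at yaw 0), z up; the magazine is pushed along -y. The channel is 49 mm wide.
- bay_tray (a point): Middle of the open end of the bay's channel, on the base plate 8 mm above the bench, 70 mm along +y from the mouth; axes as the mouth's. From here to the mouth the channel is open above, between two rails 65 mm apart over their outer faces, with tops 17 mm above the bench.
- bay_hood (a point): Middle of the hood's top, 56 mm above the bench, 90 mm along -y from the mouth. The hood is 65 mm wide and 180 mm long, its ceiling 50 mm above the bench. In it, unseen, is a stop at a depth that varies: the magazine must be pushed 50 to 100 mm, and its rear face ends 30 to 55 mm inside the mouth, where fingers cannot follow.
- magazine_rear (a point): Slide magazine: an open grey plastic box with glass slides, 46 mm wide, 95 mm long, 36 mm high, loose, about 0.25 kg, standing in the channel, its front part already in the bay. The point is the centre of its rear face (with a thin black pad; push here), 26 mm above the bench, and starts 20 to 45 mm outside the mouth; axes as the bay's. It takes 1 to 4 N to slide.
- screwdriver_handle (a point): Screwdriver, 163 mm long, loose, 50 g, lying on the bench left of the bay. The point is the middle of its thick handle (70 mm long, 21 mm wide and high), 10.5 mm above the bench. The 9 mm shank, in line with the handle to about 1 mm, runs along -y of the point, from 35 mm to the tip at 123 mm; z is up.
- feeler (a joint): Sprung feeler pin standing out of the hidden stop's face (m): 0 free, 0.005 pressed flush, which is when the magazine rests on the stop. Above 0.0035 counts as resting on the stop. Its spring is very weak (0.25 N) and does not push the magazine back.
- stop (a joint): How far the hidden stop has been driven back (m): 0 at the start; it has to stay below 0.003. Friction holds it up to about 12 N; a harder push drives it back for good. So the pushing force is 1 to 4 N while the magazine slides and rises above 10 N once it rests on the stop.
- lever (a joint): Clamp lever on the hood, on an upright axis (rad): 0 open, lying along the bay and pointing along the bay's -y; 1.57 closed, at its end stop, pointing along the bay's -x (towards the robot). It grows clockwise seen from above, starts at 0 to 0.3, stays where it is left, and takes 1 to 2 N at the knob.
- lever_knob (a point): Upright black knob at the lever's end, a cylinder of 18 mm diameter from 62 to 90 mm above the bench, 70 mm from the pivot; the point is on its axis 79 mm above the bench. The steel lever arm (13 mm wide, 62 to 69 mm above the bench) runs from it to the pivot.
- lever_pivot (a point): Point on the lever's upright hinge axis, 79 mm above the bench, at 95 mm along the bay's -y from the mouth, in the middle of the hood.
- beaker: Glass beaker, 52 mm wide, 72 mm high, loose bystander behind the bay; origin at the centre of its underside.
- petri_dish: Glass dish, 64 mm wide, 16 mm high, loose bystander between the robot and the bay; origin at the centre of its underside.
- timer: Mechanical timer, white square base 66 x 66 mm with a dark dial, 44 mm high, loose bystander behind the bay; origin at the centre of its underside.
There are look-alikes about, which are no part of the job. What is shaped like the part that bears screwdriver_handle but green is not meant.

How it is judged:
On the way, in this order (a step that is already met when the one before it is completed fails the run):
1. the magazine is pushed with the held screwdriver (contact force between the fingers and screwdriver above 0.5 N and contact force between screwdriver and magazine above 0.3 N), for 0.04 s.
2. the magazine rests against the hidden stop, the lever still open (value of joint feeler above 0.0035 m and value of joint stop below 0.003 m and value of joint lever below 0.6 rad), for 0.2 s.
3. the lever is closed (value of joint lever above 1.45 rad), for 0.2 s.
At the end, for the whole second after the job is handed in: The magazine rests within 1.5 mm of the hidden stop (feeler pressed at least 3.5 of 5 mm), the stop has been driven back less than 3 mm, the lever is turned to more than 1.45 rad, and the screwdriver lies still and flat on the bench (handle centre below 16 mm, within 5 degrees of level) (value of joint feeler above 0.0035 m and value of joint stop below 0.003 m and value of joint lever above 1.45 rad and height (world z) of screwdriver_handle below 0.016 m and angle between screwdriver_handle's own y axis and vertical between 1.48 and 1.66 rad and linear speed of each of screwdriver, magazine below 0.02 m/s); the robot touches nothing.
It fails at once if the hidden stop is driven back 3 mm or more (value of joint stop above 0.003 m).
It fails at once if the fingers push the magazine (contact force between the fingers and magazine above 1 N).
It fails at once if the beaker, dish or timer is moved by more than 20 mm (distance of any of beaker, petri_dish, timer from where it was at the start of the episode above 0.02 m).
It also fails if it takes over 72 s, if anything falls off the work surface, if the arm or the gripper's body presses on something with over 40 N, if the wrist force passes 120 N, or if a joint passes its speed limit or range.

## Working session

There is one attempt and no reset: what is moved stays moved. The work goes in short steps, Python scripts to look and compute and a tool call to move; the robot and the scene stay as the last step left them, time stands still between calls to the robot, and variables do not carry over. Pictures are saved under pics/ and viewed, at most 10 in all, crops included, and the job is handed in when it is done.

Besides the shell and the picture viewer there is one more tool, called in YAML: its name, and indented under it one key for each argument. step_arm: Moves the arm, as the interface text tells. Its arguments: {"type":"object","properties":{"motion":{"type":"array"},"claw":{"type":"number"},"squeeze":{"type":"number"}},"required":["motion"]}

```bash
mkdir -p pics
cat > h.py <<'E'
import numpy as np, cv2
from cell import bot
from scipy.spatial.transform import Rotation as R
def grab(n,f=None):
    im,d=bot.get_image(n)
    if f: cv2.imwrite('pics/'+f,im[:,:,::-1])
    return im,d
def rays(n,uv):
    c=bot.calibration(n); f=210/np.tan(np.radians(c['fovy'])/2)
    K=np.array([[f,0,c['cx']],[0,f,c['cy']],[0,0,1]])
    p=cv2.undistortPoints(np.array(uv,float).reshape(-1,1,2),K,np.array([c['k1'],0,0,0.]))[:,0]
    r=np.c_[p,np.ones(len(p))]
    Rm=np.array(c['rotation'])
    if Rm.shape!=(3,3): Rm=R.from_rotvec(Rm).as_matrix()
    return np.array(c['eye']),r@Rm.T
def onz(n,uv,z):
    e,r=rays(n,uv); return e+r*((z-e[2])/r[:,2])[:,None]
def cloud(n,d):
    v,u=np.nonzero(d>0); e,r=rays(n,np.c_[u,v]); return e+r*d[v,u][:,None],u,v
E
python3 - <<'E'
from h import *
for n in('top','side'):
    grab(n,n+'0.png'); print(bot.calibration(n))
print(bot.get_obs())
E
```

```text
{'fovy': 52.1743094128289, 'cx': 282.3696512411355, 'cy': 211.12039078544782, 'k1': 0.0320663483223515, 'eye': array([0.50792947, 0.10986455, 1.14894974]), 'rotation': array([-2.16829536,  2.18612592, -0.0458113 ])}
{'fovy': 50.66051725143435, 'cx': 280.8793406754764, 'cy': 215.8724196925071, 'k1': 0.051004723989415315, 'eye': array([ 0.32977662, -0.6681384 ,  0.78000461]), 'rotation': array([-2.26181297,  0.35529749, -0.15891716])}
{'time': 0.1, 'joint_positions': array([ 1.18902085e+00,  1.26358402e-01, -4.04965849e-02,  1.40537876e+00,
       -1.19219124e-05,  1.57081144e+00]), 'qvel': array([ 2.79673753e-05, -1.80120623e-03,  1.35974091e-03,  4.78603577e-04,
       -6.31811232e-04, -3.53008521e-04]), 'joint_efforts': array([-1.70224797e-03, -4.36902308e+01,  3.53607953e+01,  1.35525787e-02,
       -1.63406901e-05, -5.99654129e-06]), 'tool_pos': array([0.19545295, 0.48682915, 0.19649082]), 'tcp_rot': array([-5.96029837e-01, -3.08426783e+00,  2.22025035e-03]), 'contact_force': array([-0.00217148,  0.70726874,  0.13177685]), 'torque': array([ 0.02345354,  0.01302213, -0.01944441]), 'grasp_force': 0.0, 'gripper_width': 0.08533743963848087}
```

View pics/top0.png

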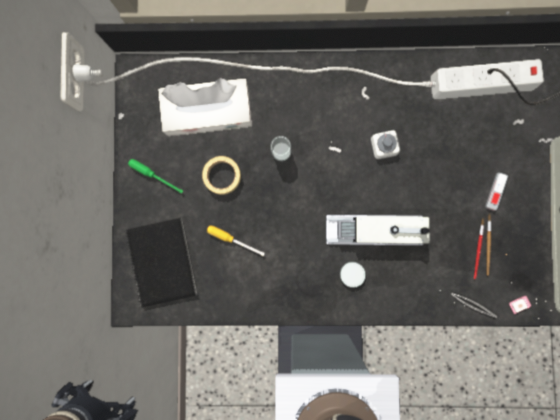

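View pics/side0.png

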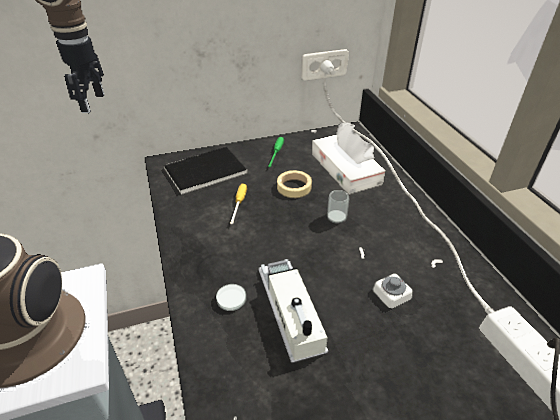

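The top view shows the yellow screwdriver at (208–264, 228–255), the bay at (326–430, 213–245) and the lever knob at (425, 231). The dish is at (352, 274), the beaker at (281, 148) and the timer at (385, 145). Next I'll turn these into positions.

Run:
```python
from h import *
im,d=grab('top'); 
hsv=cv2.cvtColor(im,cv2.COLOR_RGB2HSV)
m=cv2.inRange(hsv,(18,120,80),(35,255,255)); m[:, :190]=0; m[:,300:]=0;m[:210]=0
v,u=np.nonzero(m); p=onz('top',np.c_[u,v],.0105)[:,:2]
c=p.mean(0); w,V=np.linalg.eigh(np.cov(p.T)); a=V[:,1]; a=a if a[1]<0 else -a
t=(p-c)@a
print('handle',len(u),c,'dir',a,np.degrees(np.arctan2(a[1],a[0])),t.min(),t.max(), 'mid',c+a*(t.min()+t.max())/2)
# shank
s=cv2.inRange(hsv,(0,0,110),(180,90,255)); s[:,:232]=0;s[:,272:]=0;s[:230]=0;s[262:]=0
v,u=np.nonzero(s); q=onz('top',np.c_[u,v],.0105)[:,:2]; tq=(q-c)@a; n=np.array([-a[1],a[0]])
print('shank',len(u),tq.min(),tq.max(),'off',((q-c)@n).mean(),'tip',q[tq.argmax()])
# bay by depth
P,u,v=cloud('top',d)
k=(u>315)&(u<440)&(v>205)&(v<255)
P=P[k];uu=u[k];vv=v[k]
for lo,hi in((.004,.012),(.013,.02),(.03,.045),(.050,.061),(.062,.072),(.078,.1)):
    s=P[(P[:,2]>lo)&(P[:,2]<hi)]
    if len(s)>3:
        r=cv2.minAreaRect(s[:,:2].astype(np.float32)); print(lo,len(s),s.mean(0),r)
print('z bench',np.median(P[:,2]))
# other cam
im2,d2=grab('side'); P,u,v=cloud('side',d2)
k=(u>255)&(u<335)&(v>255)&(v<362);P=P[k]
for lo,hi in((.013,.02),(.03,.045),(.050,.061),(.062,.072),(.078,.1)):
    s=P[(P[:,2]>lo)&(P[:,2]<hi)]
    if len(s)>3:
        r=cv2.minAreaRect(s[:,:2].astype(np.float32)); print('side',lo,len(s),s.mean(0),r)
for n,x,y in(('top',150,0),):
    big=cv2.resize(im[200:290,195:445],(800,288),interpolation=cv2.INTER_CUBIC)
b2=cv2.resize(im2[250:365,240:340],(348,400),interpolation=cv2.INTER_CUBIC)
o=np.zeros((600,800,3),np.uint8);o[:288]=big;o[288:,:270]=cv2.resize(im2[250:365,240:340],(270,312),interpolation=cv2.INTER_CUBIC)
o[288:,280:660]=cv2.resize(im2[175:235,215:288],(380,312),interpolation=cv2.INTER_CUBIC)
cv2.imwrite('pics/crop1.png',o[:,:,::-1])
```

```text
handle 256 [0.5243037  0.30364928] dir [-0.43774529 -0.89909903] -115.96011000305563 -0.03731860776770552 0.03808085046427281 mid [0.52413686 0.30330661]
shank 144 0.03916214436941813 0.13190724717139798 off 0.0010807723245921728 tip [0.46630718 0.18517562]
0.004 565 [ 0.52557494 -0.0680029   0.00729496] ((0.5303322076797485, -0.1138283759355545), (0.3216356635093689, 0.12674850225448608), 89.70895385742188)
0.013 261 [ 0.53008014 -0.02513963  0.01637393] ((0.5288510322570801, -0.08573643118143082), (0.2085529863834381, 0.07071970403194427), 89.65984344482422)
0.03 140 [ 0.53232652 -0.0265499   0.04132056] ((0.5315611362457275, -0.02847260609269142), (0.04191622510552406, 0.06402743607759476), 88.93263244628906)
0.05 1629 [ 0.52993612 -0.13342581  0.05582662] ((0.5304178595542908, -0.1408732533454895), (0.1854371428489685, 0.06352641433477402), 89.63529205322266)
0.062 170 [ 0.52814228 -0.16911214  0.06836205] ((0.5249388217926025, -0.18144948780536652), (0.09468753635883331, 0.024600453674793243), 81.4076919555664)
0.078 49 [ 0.52598744 -0.21307406  0.08857007] ((0.5267622470855713,
[... 216 characters left out ...]
(0.2544217109680176, 0.06555736064910889), 88.8518295288086)
side 0.03 451 [ 0.51843691 -0.11716614  0.0388935 ] ((0.5233995914459229, -0.11836013942956924), (0.06545713543891907, 0.23073287308216095), 1.5271023511886597)
side 0.05 2158 [ 0.52634102 -0.14321873  0.05617455] ((0.528078019618988, -0.13832950592041016), (0.189684197306633, 0.06711024045944214), 89.16574096679688)
side 0.062 229 [ 0.52492224 -0.16911069  0.06863424] ((0.5226226449012756, -0.1785016655921936), (0.08681666851043701, 0.022602926939725876), 83.163818359375)
side 0.078 91 [ 0.52277568 -0.2158712   0.08746788] ((0.5234301686286926, -0.21436452865600586), (0.016432520002126694, 0.01641753874719143), 15.488978385925293)
```

View pics/crop1.png

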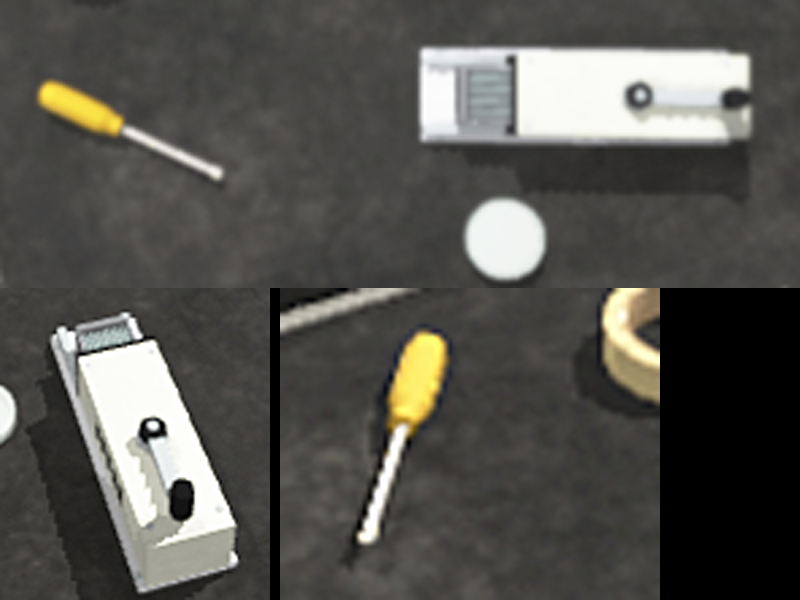

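The top crop shows the magazine's rear about 40 mm outside the mouth (crop x ≈ 460 against 515), with the lever almost fully open. Next I'll compute the moves for the grasp.

```bash
cat >> h.py <<'E'
def goal(p,yaw_y,q=False):
    """shift (after turning) and turn to reach TCP p, pointing down with tool y at yaw_y (deg), in units"""
    o=bot.get_obs(); R0=R.from_rotvec(o['tcp_rot']); a=np.radians(yaw_y)
    y=np.array([np.cos(a),np.sin(a),0]);z=np.array([0,0,-1.]);x=np.cross(y,z)
    R1=R.from_matrix(np.c_[x,y,z])
    print('turn',((R0.inv()*R1).as_rotvec()/.1).round(2),'shift after turn',(R1.as_matrix().T@(np.array(p)-o['tool_pos'])/.05).round(3),
     'pos',o['tool_pos'].round(4),'j6',o['joint_positions'][5].round(2),'F',o['contact_force'].round(2),'t',o['time'])
E
python3 -c "
from h import *
goal([.531,.317,.1],154)"
```

```text
turn [-1.000e-02 -1.000e-02 -1.499e+01] shift after turn [ 0.113 -7.521  1.934] pos [0.1955 0.4869 0.1967] j6 1.57 F [-0.18 -0.13  0.81] t 0.2
```

step_arm:
  motion:
    - [[0, 0, 0], [0, 0, -1]]
    - [[0, 0, 0], [0, 0, -1]]
    - [[0, 0, 0], [0, 0, -1]]
    - [[0, 0, 0], [0, 0, -1]]
    - [[0, 0, 0], [0, 0, -1]]
    - [[0, 0, 0], [0, 0, -1]]
    - [[0, 0, 0], [0, 0, -1]]
    - [[0, 0, 0], [0, 0, -1]]
    - [[0, 0, 0], [0, 0, -1]]
    - [[0, 0, 0], [0, 0, -1]]
    - [[0, 0, 0], [0, 0, -1]]
    - [[0, 0, 0], [0, 0, -1]]
    - [[0, 0, 0], [0, 0, -1]]
    - [[0, 0, 0], [0, 0, -1]]
    - [[0, 0, 0], [0, 0, -1]]
  claw: 60

```text
time: 1.7
tool_pos: [0.1956, 0.4871, 0.197]
tcp_rot: [1.672, -2.659, 0.0]
contact_force: [0.8, 0.7, -0.4]
gripper_width: 0.0598
grasp_force: 0.0
```

step_arm:
  motion:
    - [[0.01, -0.5, 0], [0, 0, 0]]
    - [[0.01, -0.5, 0], [0, 0, 0]]
    - [[0.01, -0.5, 0], [0, 0, 0]]
    - [[0.01, -0.5, 0], [0, 0, 0]]
    - [[0.01, -0.5, 0], [0, 0, 0]]
    - [[0.01, -0.5, 0], [0, 0, 0]]
    - [[0.01, -0.5, 0], [0, 0, 0]]
    - [[0.01, -0.5, 0], [0, 0, 0]]
    - [[0.01, -0.5, 0.2], [0, 0, 0]]
    - [[0.01, -0.5, 0.2], [0, 0, 0]]
    - [[0, -0.5, 0.2], [0, 0, 0]]
    - [[0, -0.5, 0.2], [0, 0, 0]]
    - [[0, -0.5, 0.2], [0, 0, 0]]
    - [[0, -0.5, 0.2], [0, 0, 0]]
    - [[0, -0.5, 0.2], [0, 0, 0]]
    - [[0, 0, 0.2], [0, 0, 0]]
    - [[0, 0, 0.2], [0, 0, 0]]
    - [[0, 0, 0], [0, 0, 0]]

```text
time: 3.5
tool_pos: [0.5291, 0.3185, 0.1054]
tcp_rot: [1.665, -2.66, -0.0]
contact_force: [-1.4, 0.6, -0.7]
gripper_width: 0.06
grasp_force: 0.0
```

Run:
```python
from h import *
goal([.531,.317,.003],154)
a,_=grab('top');b,_=grab('side')
o=np.hstack([cv2.resize(a[170:290,170:300],(400,369)),cv2.resize(b[120:245,190:320],(400,369))])
cv2.imwrite('pics/pre.png',o[:,:,::-1])
```

```text
turn [ 0.02 -0.03  0.02] shift after turn [ 0.01  -0.047  2.047] pos [0.5291 0.3185 0.1054] j6 -0.58 F [-1.36  0.61 -0.73] t 3.5
```

View pics/pre.png

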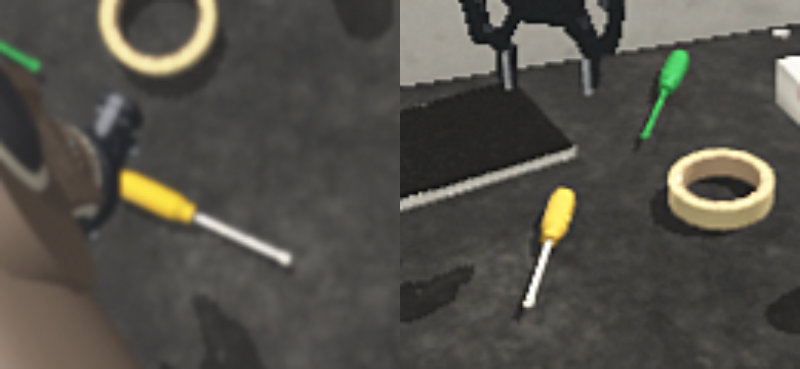

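The crop shows the gripper over the rear of the handle, clear of the tape ring. I'll descend and grip.

step_arm:
  motion:
    - [[0.01, -0.05, 0.3], [0, 0, 0]]
    - [[0, 0, 0.3], [0, 0, 0]]
    - [[0, 0, 0.3], [0, 0, 0]]
    - [[0, 0, 0.3], [0, 0, 0]]
    - [[0, 0, 0.3], [0, 0, 0]]
    - [[0, 0, 0.2], [0, 0, 0]]
    - [[0, 0, 0.15], [0, 0, 0]]
    - [[0, 0, 0.15], [0, 0, 0]]
    - [[0, 0, 0.04], [0, 0, 0]]
    - [[0, 0, 0], [0, 0, 0]]
    - [[0, 0, 0], [0, 0, 0]]

```text
time: 4.7
tool_pos: [0.533, 0.3173, 0.0057]
tcp_rot: [-1.666, 2.663, -0.0]
contact_force: [-0.5, 0.3, 0.5]
gripper_width: 0.06
grasp_force: 0.0
```

step_arm:
  motion:
    - [[0, 0, 0], [0, 0, 0]]
    - [[0, 0, 0], [0, 0, 0]]
    - [[0, 0, 0], [0, 0, 0]]
    - [[0, 0, 0], [0, 0, 0]]
    - [[0, 0, 0], [0, 0, 0]]
    - [[0, 0, 0], [0, 0, 0]]
    - [[0, 0, 0], [0, 0, 0]]
    - [[0, 0, 0], [0, 0, 0]]
  claw: 0
  squeeze: 50

```text
time: 5.5
tool_pos: [0.5327, 0.3172, 0.0052]
tcp_rot: [1.666, -2.663, -0.0]
contact_force: [-0.2, -0.6, -0.7]
gripper_width: -0.0002
grasp_force: 0.0
```

step_arm:
  motion:
    - [[0, 0, -0.2], [0, 0, 0]]
    - [[0, 0, -0.3], [0, 0, 0]]
    - [[0, 0, -0.3], [0, 0, 0]]
    - [[0, 0, -0.2], [0, 0, 0]]
    - [[0, 0, 0], [0, 0, 0]]

```text
time: 6.0
tool_pos: [0.5338, 0.3178, 0.0574]
tcp_rot: [-1.665, 2.66, -0.0]
contact_force: [-0.4, -0.2, 0.5]
gripper_width: 0.0
grasp_force: 0.0
```

Run:
```python
from h import *
print(bot.get_obs()['gripper_width'])
goal([.530,.20,.06],180)
```

```text
4.6707751996685156e-05
turn [-0.02  0.02 -4.53] shift after turn [ 2.356  0.076 -0.052] pos [0.5338 0.3178 0.0574] j6 -0.58 F [-0.41 -0.21  0.45] t 6.0
```

The fingers closed on nothing, so I'll look at where the handle is.

Run:
```python
from h import *
a,d=grab('top');b,_=grab('side')
o=np.hstack([cv2.resize(a[170:290,170:300],(400,369)),cv2.resize(b[120:245,190:320],(400,369))])
cv2.imwrite('pics/miss.png',o[:,:,::-1])
for n,im in(('top',a),('side',b)):
    hsv=cv2.cvtColor(im,cv2.COLOR_RGB2HSV); m=cv2.inRange(hsv,(18,130,80),(30,255,255))
    r,l,s,c=cv2.connectedComponentsWithStats(m)
    for i in range(1,r):
        if s[i,4]>40:
            v,u=np.nonzero(l==i); p=onz(n,np.c_[u,v],.0105)[:,:2]; w,V=np.linalg.eigh(np.cov(p.T)); ax=V[:,1]; ax=ax if ax[1]<0 else -ax
            t=(p-p.mean(0))@ax
            print(n,c[i],s[i,4],p.mean(0),np.degrees(np.arctan2(ax[1],ax[0])),t.min(),t.max())
```

```text
top [222.03608247 234.63402062] 194 [0.52097416 0.29658863] -118.35446508796039 -0.028612624142019618 0.030393912494694714
side [241.07534247 192.47945205] 146 [0.5235526  0.30948174] -113.56111132571633 -0.044084415123076225 0.043731504214572434
```

View pics/miss.png

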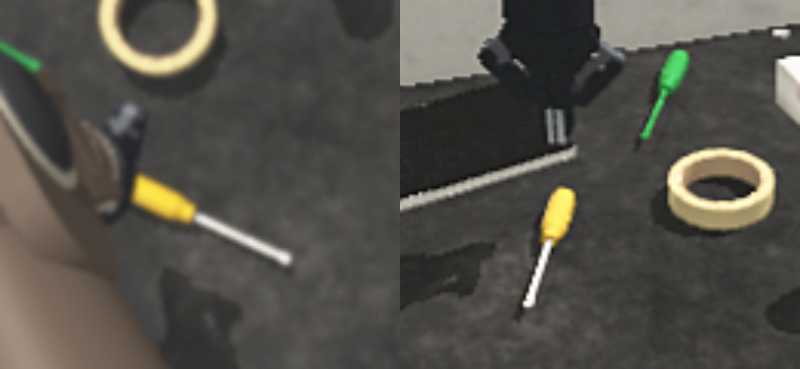

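```bash
cat >> h.py <<'E'
def proj(n,p):
    c=bot.calibration(n); f=210/np.tan(np.radians(c['fovy'])/2)
    K=np.array([[f,0,c['cx']],[0,f,c['cy']],[0,0,1]]); Rm=R.from_rotvec(c['rotation']).as_matrix()
    q=(np.atleast_2d(p)-c['eye'])@Rm
    return cv2.projectPoints(q,np.zeros(3),np.zeros(3),K,np.array([c['k1'],0,0,0.]))[0][:,0]
E
python3 - <<'E'
from h import *
p=bot.get_obs()['tool_pos']
for n in('side','top'): print(n,proj(n,[p,[.5225,.301,.0105],[.531,.317,.0105]]))
im,d=grab('side'); P,u,v=cloud('side',d)
k=(abs(u-241)<6)&(v>150)&(v<215)
for a,b,c in list(zip(u[k],v[k],P[k])):
    if a==241 and b%3==0: print(a,b,c.round(3),im[b,a])
E
```

```text
side [[242.65858863 177.38003491]
 [241.45750658 194.2514745 ]
 [243.0082771  190.3663494 ]]
top [[211.13552504 229.90118975]
 [220.37910323 234.06999528]
 [214.38513224 230.91935928]]
241 153 [0.53  0.304 0.143] [33 35 35]
241 156 [0.53  0.305 0.134] [22 25 24]
241 159 [0.53  0.308 0.122] [148 151 151]
241 162 [0.53  0.309 0.112] [134 137 137]
241 165 [0.528 0.306 0.105] [124 126 126]
241 168 [0.529 0.311 0.092] [100 101 102]
241 171 [0.548 0.41  0.012] [71 70 64]
241 174 [0.547 0.409 0.001] [148 144 135]
241 177 [0.544 0.395 0.   ] [62 62 58]
241 180 [0.54  0.38  0.001] [70 67 65]
241 183 [0.537 0.366 0.001] [119 104  75]
241 186 [0.528 0.325 0.021] [255 240 104]
241 189 [0.523 0.306 0.025] [254 241 114]
241 192 [0.521 0.297 0.022] [253 241 112]
241 195 [0.518 0.283 0.022] [254 244 113]
241 198 [0.516 0.277 0.017] [250 223  92]
241 201 [0.516 0.284 0.   ] [99 78 34]
241 204 [0.512 0.267 0.004] [56 56 54]
241 207 [0.51  0.257 0.002] [58 58 55]
241 210 [0.507 0.246 0.001] [67 68 62]
241 213 [ 0.504  0.237 -0.002] [88 85 81]
```

The depth picture puts the fingertips near z = 0.09, but the reported TCP is 0.057. So the reported height is about 30 mm too low, while x and y agree. I'll open, descend in stages and check against the camera.

step_arm:
  motion:
    - [[0, 0, 0], [0, 0, 0]]
    - [[0, 0, 0], [0, 0, 0]]
    - [[0, 0, 0], [0, 0, 0]]
    - [[0, 0, 0], [0, 0, 0]]
    - [[0, 0, 0.25], [0, 0, 0]]
    - [[0, 0, 0.25], [0, 0, 0]]
    - [[0, 0, 0.25], [0, 0, 0]]
    - [[0, 0, 0.2], [0, 0, 0]]
    - [[0, 0, 0.1], [0, 0, 0]]
    - [[0, 0, 0.1], [0, 0, 0]]
    - [[0, 0, 0], [0, 0, 0]]
  claw: 45

```text
time: 7.25
tool_pos: [0.5324, 0.317, -0.003]
tcp_rot: [1.666, -2.662, -0.0]
contact_force: [0.4, 0.3, 0.9]
gripper_width: 0.0452
grasp_force: 0.0
```

Run:
```python
from h import *
o=bot.get_obs(); print(o['tool_pos'],o['contact_force'],o['joint_positions'])
im,d=grab('side'); P,u,v=cloud('side',d)
cv2.imwrite('pics/desc.png',cv2.resize(im[130:230,190:310],(720,600))[:,:,::-1])
k=(abs(P[:,0]-.53)<.07)&(abs(P[:,1]-.31)<.06)&(P[:,2]>.0)&(P[:,2]<.12)
g=im[v,u].astype(int); gray=(g.max(1)-g.min(1)<15)&(g.mean(1)>95)
s=k&gray
for a,b,c in zip(u[s],v[s],P[s]):
    if a%3==0 and b%2==0: print(a,b,c.round(3))
```

```text
[ 0.53239066  0.31696592 -0.00301604] [0.43485367 0.34401132 0.86463014] [ 5.37011379e-01  3.70118892e-01 -1.70903466e-01  1.03072269e+00
 -1.52349416e-05 -5.81167947e-01]
231 174 [0.501 0.316 0.075]
231 176 [0.501 0.32  0.065]
231 178 [0.501 0.322 0.057]
231 180 [0.5   0.322 0.05 ]
231 182 [0.5   0.32  0.045]
252 184 [0.555 0.302 0.038]
237 204 [0.499 0.257 0.015]
237 206 [0.5   0.263 0.003]
```

View pics/desc.png

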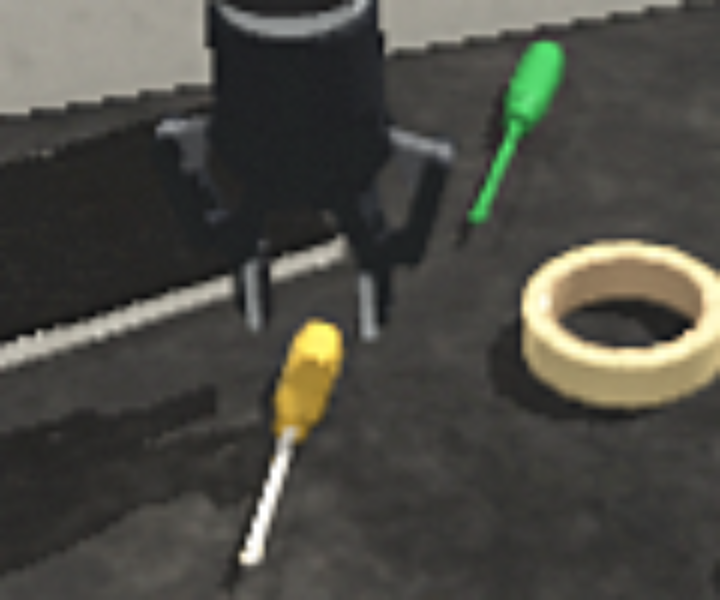

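The fingers straddle the handle, with their tips still about 38 mm up. I'll keep going down.

step_arm:
  motion:
    - [[0, 0, 0.12], [0, 0, 0]]
    - [[0, 0, 0.1], [0, 0, 0]]
    - [[0, 0, 0.1], [0, 0, 0]]
    - [[0, 0, 0.1], [0, 0, 0]]
    - [[0, 0, 0.06], [0, 0, 0]]
    - [[0, 0, 0], [0, 0, 0]]
    - [[0, 0, 0], [0, 0, 0]]

```text
time: 8.0
tool_pos: [0.5327, 0.3172, -0.0263]
tcp_rot: [1.666, -2.663, 0.0]
contact_force: [0.0, 0.3, -0.6]
gripper_width: 0.0451
grasp_force: 0.0
```

Run:
```python
from h import *
o=bot.get_obs(); print(o['tool_pos'],o['contact_force'])
im,d=grab('side'); P,u,v=cloud('side',d)
g=im[v,u].astype(int); gray=(g.max(1)-g.min(1)<15)
s=(abs(P[:,0]-.53)<.07)&(abs(P[:,1]-.31)<.06)&(P[:,2]>.006)&(P[:,2]<.05)&gray
for a,b,c in zip(u[s],v[s],P[s]):
    if a%3==0: print(a,b,c.round(3),im[b,a,0],end=' ; ')
```

```text
[ 0.53272445  0.31716624 -0.02633097] [ 0.00242052  0.25885649 -0.55839184]
234 177 [0.512 0.334 0.05 ] 109 ; 234 178 [0.511 0.332 0.048] 35 ; 234 179 [0.51  0.329 0.046] 37 ; 234 180 [0.51  0.331 0.042] 31 ; 231 181 [0.5   0.322 0.047] 88 ; 234 181 [0.51  0.329 0.04 ] 22 ; 255 181 [0.565 0.309 0.041] 35 ; 231 182 [0.5   0.322 0.044] 97 ; 234 182 [0.51  0.33  0.036] 24 ; 249 182 [0.546 0.301 0.048] 54 ; 255 182 [0.565 0.31  0.037] 43 ; 231 183 [0.499 0.318 0.043] 97 ; 234 183 [0.509 0.329 0.033] 20 ; 249 183 [0.546 0.3   0.045] 45 ; 252 183 [0.554 0.299 0.044] 71 ; 255 183 [0.565 0.309 0.034] 45 ; 231 184 [0.499 0.32  0.038] 80 ; 234 184 [0.508 0.325 0.033] 31 ; 249 184 [0.546 0.3   0.042] 46 ; 252 184 [0.554 0.299 0.041] 93 ; 255 184 [0.564 0.305 0.034] 44 ; 231 185 [0.5   0.327 0.029] 66 ; 234 185 [0.508 0.326 0.028] 33 ; 252 185 [0.554 0.3   0.036] 96 ; 255 185 [0.564 0.306 0.03 ] 43 ; 231 186 [0.499 0.324 0.028] 67 ; 234 186 [0.508 0.324 0.026] 45 ; 252 186 [0.554 0.301 0.032] 97 ; 255 186 [0.564 0.308 0.025] 43 ; 231 187 [0.499 0.322 0.027] 46 ; 234 187 [0.508 0.325 0.022] 49 ; 252 187 [0.554 0.302 0.028] 99 ; 255 187 [0.563 0.304 0.024] 42 ; 231 188 [0.499 0.324 0.021] 37 ; 234 188 [0.507 0.326 0.018] 48 ; 252 188 [0.553 0.298 0.028] 107 ; 234 189 [0.507 0.322 0.017] 44 ; 252 189 [0.554 0.302 0.021] 110 ; 234 190 [0.506 0.321 0.015] 60 ; 252 190 [0.553 0.299 0.02 ] 111 ; 252 191 [0.553 0.3   0.015] 139 ; 252 192 [0.553 0.301 0.011] 127 ; 237 203 [0.501 0.262 0.014] 189 ; 237 204 [0.499 0.255 0.017] 194 ; 237 205 [0.499 0.256 0.013] 182 ;
```

step_arm:
  motion:
    - [[0, 0, 0.05], [0, 0, 0]]
    - [[0, 0, 0.05], [0, 0, 0]]
    - [[0, 0, 0], [0, 0, 0]]
    - [[0, 0, 0], [0, 0, 0]]

```text
time: 8.45
tool_pos: [0.5326, 0.3171, -0.0314]
tcp_rot: [1.666, -2.663, -0.0]
contact_force: [-0.3, 0.1, -0.1]
gripper_width: 0.0451
grasp_force: 0.0
```

step_arm:
  motion:
    - [[0, 0, 0], [0, 0, 0]]
    - [[0, 0, 0], [0, 0, 0]]
    - [[0, 0, 0], [0, 0, 0]]
    - [[0, 0, 0], [0, 0, 0]]
    - [[0, 0, 0], [0, 0, 0]]
    - [[0, 0, 0], [0, 0, 0]]
    - [[0, 0, 0], [0, 0, 0]]
  claw: 0
  squeeze: 50

```text
time: 9.15
tool_pos: [0.5329, 0.3173, -0.031]
tcp_rot: [-1.666, 2.663, 0.0]
contact_force: [-0.1, -1.0, 3.1]
gripper_width: 0.0205
grasp_force: 48.8
```

step_arm:
  motion:
    - [[0, 0, -0.1], [0, 0, 0]]
    - [[0, 0, -0.2], [0, 0, 0]]
    - [[0, 0, -0.3], [0, 0, 0]]
    - [[0, 0, -0.3], [0, 0, 0]]
    - [[0, 0, -0.1], [0, 0, 0]]
    - [[0, 0, 0], [0, 0, 0]]

```text
time: 9.75
tool_pos: [0.5333, 0.3175, 0.0198]
tcp_rot: [-1.665, 2.662, -0.0]
contact_force: [-0.6, 0.6, 0.5]
gripper_width: 0.0203
grasp_force: 48.4
```

The handle is gripped at 20.3 mm. Next I'll turn it to line up with the bay and check the shank.

step_arm:
  motion:
    - [[0, 0, 0], [0, 0, -0.9]]
    - [[0, 0, 0], [0, 0, -0.9]]
    - [[0, 0, 0], [0, 0, -0.9]]
    - [[0, 0, 0], [0, 0, -0.9]]
    - [[0, 0, 0], [0, 0, -0.9]]
    - [[0.3, 0, 0], [0, 0, 0]]
    - [[0.5, 0, 0], [0, 0, 0]]
    - [[0.5, 0, 0], [0, 0, 0]]
    - [[0.5, 0, 0], [0, 0, 0]]
    - [[0.3, 0, 0], [0, 0, 0]]
    - [[0, 0, 0], [0, 0, 0]]

```text
time: 10.85
tool_pos: [0.532, 0.2099, 0.0184]
tcp_rot: [2.214, -2.228, -0.0]
contact_force: [0.1, -0.1, -0.4]
gripper_width: 0.021
grasp_force: 48.4
```

```bash
cat > shank.py <<'E'
from h import *
def run():
    goal([.531,.15,.02],180)
    for n in('top','side'):
        im,d=grab(n); P,u,v=cloud(n,d); 
        g=im[v,u].astype(int)
        s=(abs(P[:,0]-.53)<.03)&(P[:,1]<.19)&(P[:,1]>-.005)&(P[:,2]>.035)&(P[:,2]<.11)&(g.max(1)-g.min(1)<30)&(g.mean(1)>110)
        q=P[s]
        if len(q)<5: print(n,len(q)); continue
        f=np.polyfit(q[:,1],q[:,0],1); fz=np.polyfit(q[:,1],q[:,2],1)
        print(n,len(q),'y',q[:,1].min().round(4),q[:,1].max().round(4),'slope x',f[0].round(4),'z',fz[0].round(4),'x at y=.1',np.polyval(f,.1).round(4),'z',np.polyval(fz,.1).round(4), 'tip px',u[s].max(),v[s].max())
    return
run()
E
python3 shank.py
```

```text
turn [ 0.01 -0.01 -0.06] shift after turn [ 1.198  0.019 -0.032] pos [0.532  0.2099 0.0184] j6 -1.19 F [ 0.08 -0.11 -0.36] t 10.85
top 71 y 0.0649 0.1511 slope x 0.0188 z 0.0055 x at y=.1 0.529 z 0.063 tip px 310 232
side 54 y -0.0044 0.1585 slope x 0.0111 z 0.0746 x at y=.1 0.527 z 0.0625 tip px 283 263
```

The shank is level and aligned with the channel to within about 0.01 rad. Its tip is at TCP y − 0.144. I'll shift 2 mm, go down to z ≈ 0.028 and approach the magazine.

step_arm:
  motion:
    - [[0, -0.04, 0.2], [0, 0, 0]]
    - [[0, 0, 0.2], [0, 0, 0]]
    - [[0, 0, 0.15], [0, 0, 0]]
    - [[0, 0, 0.07], [0, 0, 0]]
    - [[0.2, 0, 0], [0, 0, 0]]
    - [[0.3, 0, 0], [0, 0, 0]]
    - [[0.3, 0, 0], [0, 0, 0]]
    - [[0.2, 0, 0], [0, 0, 0]]
    - [[0.1, 0, 0], [0, 0, 0]]
    - [[0, 0, 0], [0, 0, 0]]
    - [[0, 0, 0], [0, 0, 0]]

```text
time: 12.05
tool_pos: [0.5345, 0.1571, -0.0121]
tcp_rot: [-2.218, 2.224, -0.0]
contact_force: [-0.3, 0.5, -1.1]
gripper_width: 0.0204
grasp_force: 48.4
```

Run:
```python
from h import *
goal([.531,.15,-.0125],180)
a,_=grab('top');b,_=grab('side')
o=np.hstack([cv2.resize(a[200:260,255:355],(400,240),interpolation=cv2.INTER_CUBIC),cv2.resize(b[220:280,220:320],(400,240),interpolation=cv2.INTER_CUBIC)])
cv2.imwrite('pics/app.png',cv2.resize(o,(800,240))[:,:,::-1])
```

```text
turn [-0.    0.   -0.03] shift after turn [0.142 0.069 0.008] pos [ 0.5345  0.1571 -0.0121] j6 -1.28 F [-0.25  0.47 -1.11] t 12.05
```

View pics/app.png

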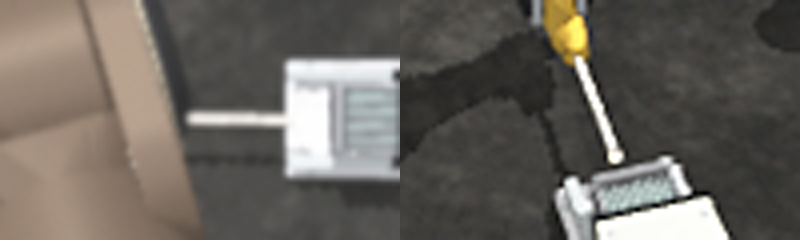

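The shank is in line with the middle of the channel, with the tip just short of the magazine. I'll push.

step_arm:
  motion:
    - [[0.08, 0, 0], [0, 0, 0]]
    - [[0.08, 0, 0], [0, 0, 0]]
    - [[0.08, 0, 0], [0, 0, 0]]
    - [[0.06, 0, 0], [0, 0, 0]]
    - [[0.05, 0, 0], [0, 0, 0]]
    - [[0.04, 0, 0], [0, 0, 0]]
    - [[0.04, 0, 0], [0, 0, 0]]
    - [[0.04, 0, 0], [0, 0, 0]]
    - [[0.05, 0, 0], [0, 0, 0]]
    - [[0.06, 0, 0], [0, 0, 0]]
    - [[0.06, 0, 0], [0, 0, 0]]
    - [[0.06, 0, 0], [0, 0, 0]]

```text
time: 13.35
tool_pos: [0.5342, 0.122, -0.0123]
tcp_rot: [-2.219, 2.224, 0.0]
contact_force: [-0.3, 0.4, -0.2]
gripper_width: 0.0204
grasp_force: 48.4
```

step_arm:
  motion:
    - [[0.06, 0, 0], [0, 0, 0]]
    - [[0.06, 0, 0], [0, 0, 0]]
    - [[0.06, 0, 0], [0, 0, 0]]
    - [[0.06, 0, 0], [0, 0, 0]]
    - [[0.06, 0, 0], [0, 0, 0]]
    - [[0.06, 0, 0], [0, 0, 0]]
    - [[0.06, 0, 0], [0, 0, 0]]
    - [[0.04, 0, 0], [0, 0, 0]]
    - [[0.02, 0, 0], [0, 0, 0]]

```text
time: 14.25
tool_pos: [0.5341, 0.0979, -0.0123]
tcp_rot: [2.218, -2.225, -0.0]
contact_force: [-0.9, 2.0, 0.1]
gripper_width: 0.0208
grasp_force: 48.4
```

```bash
cat > mag.py <<'E'
from h import *
o=bot.get_obs(); print(o['tool_pos'],o['contact_force'].round(2),o['time'])
im,d=grab('side'); P,u,v=cloud('side',d)
s=(abs(P[:,0]-.53)<.018)&(P[:,1]<.03)&(P[:,1]>-.1)
q=P[s]
h=(q[:,2]>.036)&(q[:,2]<.05); print('mag top y',np.percentile(q[h,1],[0,5,50,95,100]).round(4),h.sum())
g=(im[v,u].astype(int).mean(1)>110)&(abs(P[:,0]-.53)<.012)&(P[:,1]<.1)&(P[:,1]>-.05)&(P[:,2]>.02)&(P[:,2]<.036)
print('shank y',np.percentile(P[g,1],[0,5,50,95]).round(4),'x',np.median(P[g,0]),g.sum())
E
python3 mag.py
```

```text
[ 0.53410632  0.09790429 -0.01230354] [-0.88  1.97  0.08] 14.25
mag top y [-0.      0.0002  0.0023  0.0044  0.0046] 2
shank y [-0.0237 -0.018   0.0305  0.0829] x 0.5288723016702259 74
```

step_arm:
  motion:
    - [[0.04, 0, 0], [0, 0, 0]]
    - [[0.06, 0, 0], [0, 0, 0]]
    - [[0.06, 0, 0], [0, 0, 0]]
    - [[0.06, 0, 0], [0, 0, 0]]
    - [[0.06, 0, 0], [0, 0, 0]]
    - [[0.06, 0, 0], [0, 0, 0]]
    - [[0.06, 0, 0], [0, 0, 0]]
    - [[0.03, 0, 0], [0, 0, 0]]
    - [[0.02, 0, 0], [0, 0, 0]]
    - [[0, 0, 0], [0, 0, 0]]

```text
time: 15.3
tool_pos: [0.534, 0.0754, -0.0123]
tcp_rot: [2.218, -2.224, 0.0]
contact_force: [0.9, 0.8, 0.8]
gripper_width: 0.0199
grasp_force: 48.4
```

step_arm:
  motion:
    - [[0.02, 0, 0], [0, 0, 0]]
    - [[0.02, 0, 0], [0, 0, 0]]

```text
time: 15.5
tool_pos: [0.5341, 0.0737, -0.0123]
tcp_rot: [-2.219, 2.224, 0.0]
contact_force: [0.8, 1.3, -0.7]
gripper_width: 0.0203
grasp_force: 48.4
```

step_arm:
  motion:
    - [[0.02, 0, 0], [0, 0, 0]]
    - [[0.02, 0, 0], [0, 0, 0]]

```text
time: 15.7
tool_pos: [0.5341, 0.0716, -0.0123]
tcp_rot: [-2.219, 2.224, 0.0]
contact_force: [0.0, 0.9, 0.8]
gripper_width: 0.0205
grasp_force: 48.4
```

step_arm:
  motion:
    - [[0.02, 0, 0], [0, 0, 0]]
    - [[0.02, 0, 0], [0, 0, 0]]

```text
time: 15.9
tool_pos: [0.534, 0.0696, -0.0123]
tcp_rot: [2.219, -2.224, -0.0]
contact_force: [-0.1, 0.7, -0.4]
gripper_width: 0.0205
grasp_force: 48.4
```

step_arm:
  motion:
    - [[0.02, 0, 0], [0, 0, 0]]
    - [[0.02, 0, 0], [0, 0, 0]]

```text
time: 16.1
tool_pos: [0.5341, 0.0676, -0.0123]
tcp_rot: [-2.219, 2.224, -0.0]
contact_force: [-0.1, 0.6, -0.7]
gripper_width: 0.0205
grasp_force: 48.4
```

```bash
python3 mag.py
python3 - <<'E'
from h import *
f=[]
for i in range(4):
    grab('top'); f.append(bot.get_obs()['contact_force'])
print(np.mean(f,0))
im,_=grab('side'); a,_=grab('top')
o=np.hstack([cv2.resize(a[200:260,275:375],(400,240),interpolation=cv2.INTER_CUBIC),cv2.resize(im[220:310,240:330],(400,400),interpolation=cv2.INTER_CUBIC)[:240]])
cv2.imwrite('pics/push.png',o[:,:,::-1])
E
```

```text
[ 0.53405424  0.06755278 -0.0123175 ] [-0.11  0.59 -0.7 ] 16.1
mag top y [0.0071 0.015  0.0244 0.0295 0.0299] 39
shank y [-0.0231 -0.0188  0.0146  0.0567] x 0.5286237387042398 55
[ 0.25091458  0.39375191 -0.56329463]
```

View pics/push.png

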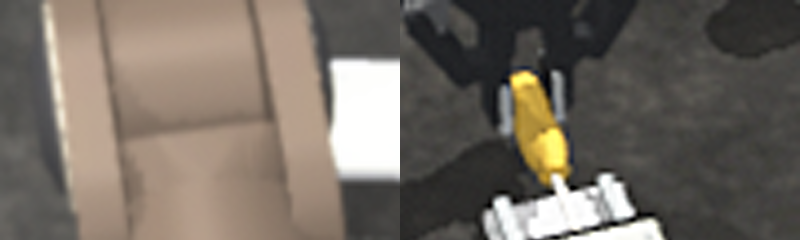

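The side view shows the shank in the channel and the magazine inside the hood. I'll carry on in 2 mm steps.

step_arm:
  motion:
    - [[0.02, 0, 0], [0, 0, 0]]
    - [[0.02, 0, 0], [0, 0, 0]]

```text
time: 16.65
tool_pos: [0.534, 0.0658, -0.0123]
tcp_rot: [-2.219, 2.224, 0.0]
contact_force: [-0.3, 1.4, 0.1]
gripper_width: 0.0205
grasp_force: 48.4
```

step_arm:
  motion:
    - [[0.02, 0, 0], [0, 0, 0]]
    - [[0.02, 0, 0], [0, 0, 0]]

```text
time: 16.85
tool_pos: [0.534, 0.0636, -0.0123]
tcp_rot: [-2.219, 2.224, 0.0]
contact_force: [0.4, 1.1, 0.1]
gripper_width: 0.0203
grasp_force: 48.4
```

step_arm:
  motion:
    - [[0.02, 0, 0], [0, 0, 0]]
    - [[0.02, 0, 0], [0, 0, 0]]

```text
time: 17.05
tool_pos: [0.534, 0.0616, -0.0123]
tcp_rot: [2.219, -2.224, -0.0]
contact_force: [0.6, 2.4, -0.6]
gripper_width: 0.0205
grasp_force: 48.4
```

step_arm:
  motion:
    - [[0.02, 0, 0], [0, 0, 0]]
    - [[0.02, 0, 0], [0, 0, 0]]

```text
time: 17.25
tool_pos: [0.534, 0.0595, -0.0123]
tcp_rot: [2.218, -2.224, -0.0]
contact_force: [0.3, 0.8, 0.0]
gripper_width: 0.0204
grasp_force: 48.4
```

step_arm:
  motion:
    - [[0.02, 0, 0], [0, 0, 0]]
    - [[0.02, 0, 0], [0, 0, 0]]

```text
time: 17.45
tool_pos: [0.534, 0.0576, -0.0123]
tcp_rot: [-2.219, 2.224, 0.0]
contact_force: [-0.0, 0.9, -1.2]
gripper_width: 0.0205
grasp_force: 48.4
```

step_arm:
  motion:
    - [[0.02, 0, 0], [0, 0, 0]]
    - [[0.02, 0, 0], [0, 0, 0]]

```text
time: 17.65
tool_pos: [0.534, 0.0556, -0.0123]
tcp_rot: [-2.219, 2.224, -0.0]
contact_force: [1.2, 1.6, -0.2]
gripper_width: 0.0205
grasp_force: 48.4
```

step_arm:
  motion:
    - [[0.02, 0, 0], [0, 0, 0]]
    - [[0.02, 0, 0], [0, 0, 0]]

```text
time: 17.85
tool_pos: [0.534, 0.0536, -0.0123]
tcp_rot: [-2.219, 2.224, 0.0]
contact_force: [0.3, 1.4, -1.1]
gripper_width: 0.02
grasp_force: 48.4
```

step_arm:
  motion:
    - [[0.02, 0, 0], [0, 0, 0]]
    - [[0.02, 0, 0], [0, 0, 0]]

```text
time: 18.05
tool_pos: [0.534, 0.0516, -0.0123]
tcp_rot: [-2.219, 2.224, -0.0]
contact_force: [-0.0, 0.8, -1.3]
gripper_width: 0.0203
grasp_force: 48.4
```

step_arm:
  motion:
    - [[0.02, 0, 0], [0, 0, 0]]
    - [[0.02, 0, 0], [0, 0, 0]]

```text
time: 18.25
tool_pos: [0.534, 0.0495, -0.0123]
tcp_rot: [2.218, -2.224, -0.0]
contact_force: [0.7, 2.0, -0.3]
gripper_width: 0.0207
grasp_force: 48.4
```

step_arm:
  motion:
    - [[0.02, 0, 0], [0, 0, 0]]
    - [[0.02, 0, 0], [0, 0, 0]]

```text
time: 18.45
tool_pos: [0.534, 0.0476, -0.0123]
tcp_rot: [-2.219, 2.224, 0.0]
contact_force: [-0.1, 1.3, 0.5]
gripper_width: 0.0205
grasp_force: 48.4
```

step_arm:
  motion:
    - [[0.02, 0, 0], [0, 0, 0]]
    - [[0.02, 0, 0], [0, 0, 0]]

```text
time: 18.65
tool_pos: [0.534, 0.0455, -0.0123]
tcp_rot: [2.219, -2.224, 0.0]
contact_force: [-0.1, 0.4, -0.2]
gripper_width: 0.0207
grasp_force: 48.4
```

step_arm:
  motion:
    - [[0.02, 0, 0], [0, 0, 0]]
    - [[0.02, 0, 0], [0, 0, 0]]

```text
time: 18.85
tool_pos: [0.5339, 0.0436, -0.0123]
tcp_rot: [-2.219, 2.224, 0.0]
contact_force: [-0.0, 1.0, -0.5]
gripper_width: 0.0208
grasp_force: 48.4
```

step_arm:
  motion:
    - [[0.02, 0, 0], [0, 0, 0]]
    - [[0.02, 0, 0], [0, 0, 0]]

```text
time: 19.05
tool_pos: [0.534, 0.0416, -0.0123]
tcp_rot: [-2.219, 2.224, 0.0]
contact_force: [0.3, 1.8, -1.1]
gripper_width: 0.0206
grasp_force: 48.4
```

step_arm:
  motion:
    - [[0.02, 0, 0], [0, 0, 0]]
    - [[0.02, 0, 0], [0, 0, 0]]

```text
time: 19.25
tool_pos: [0.5339, 0.0407, -0.0123]
tcp_rot: [-2.218, 2.223, 0.003]
contact_force: [-1.0, 8.2, 0.3]
gripper_width: 0.0204
grasp_force: 48.9
```

The force jumped to 8.2 N, so the magazine is on the stop. I'll hold there.

step_arm:
  motion:
    - [[0, 0, 0], [0, 0, 0]]
    - [[0, 0, 0], [0, 0, 0]]
    - [[0, 0, 0], [0, 0, 0]]

```text
time: 19.55
tool_pos: [0.5339, 0.0407, -0.0123]
tcp_rot: [-2.218, 2.223, 0.003]
contact_force: [-1.3, 5.5, 0.3]
gripper_width: 0.0203
grasp_force: 48.8
```

step_arm:
  motion:
    - [[0.01, 0, 0], [0, 0, 0]]
    - [[0, 0, 0], [0, 0, 0]]
    - [[0, 0, 0], [0, 0, 0]]

```text
time: 19.85
tool_pos: [0.5338, 0.0407, -0.0122]
tcp_rot: [-2.218, 2.222, 0.004]
contact_force: [-0.6, 7.2, 0.7]
gripper_width: 0.0203
grasp_force: 48.9
```

The contact is stiff: 7 N with no further travel. I'll back out along the channel to open bench and put the screwdriver down.

step_arm:
  motion:
    - [[-0.05, 0, 0], [0, 0, 0]]
    - [[-0.1, 0, 0], [0, 0, 0]]
    - [[-0.25, 0, 0], [0, 0, 0]]
    - [[-0.4, 0, 0], [0, 0, 0]]
    - [[-0.4, 0, 0], [0, 0, 0]]
    - [[-0.5, 0, 0], [0, 0, 0]]
    - [[-0.5, 0, 0], [0, 0, 0]]
    - [[-0.5, 0, 0], [0, 0, 0]]
    - [[-0.5, 0, 0], [0, 0, 0]]
    - [[-0.4, 0, 0], [0, 0, 0]]
    - [[-0.3, 0, 0], [0, 0, 0]]
    - [[-0.1, 0, 0], [0, 0, 0]]
    - [[0, 0, 0], [0, 0, 0]]

```text
time: 21.15
tool_pos: [0.5343, 0.2397, -0.0124]
tcp_rot: [2.219, -2.223, 0.0]
contact_force: [-0.0, 0.7, -0.4]
gripper_width: 0.0204
grasp_force: 48.5
```

step_arm:
  motion:
    - [[0, 0, 0.1], [0, 0, 0]]
    - [[0, 0, 0.1], [0, 0, 0]]
    - [[0, 0, 0.08], [0, 0, 0]]
    - [[0, 0, 0.04], [0, 0, 0]]
    - [[0, 0, 0.02], [0, 0, 0]]
    - [[0, 0, 0], [0, 0, 0]]
    - [[0, 0, 0], [0, 0, 0]]

```text
time: 21.85
tool_pos: [0.5346, 0.2391, -0.0292]
tcp_rot: [-2.218, 2.224, -0.0]
contact_force: [-0.2, -0.4, -0.3]
gripper_width: 0.0201
grasp_force: 48.5
```

Two mm short of the original grip height. I'll lower the last bit, release gently and rise.

step_arm:
  motion:
    - [[0, 0, 0.02], [0, 0, 0]]
    - [[0, 0, 0.01], [0, 0, 0]]
    - [[0, 0, 0], [0, 0, 0]]
    - [[0, 0, 0], [0, 0, 0]]

```text
time: 22.25
tool_pos: [0.5345, 0.2392, -0.0308]
tcp_rot: [2.219, -2.224, -0.0]
contact_force: [0.7, -0.1, -0.2]
gripper_width: 0.0203
grasp_force: 48.5
```

step_arm:
  motion:
    - [[0, 0, 0], [0, 0, 0]]
    - [[0, 0, 0], [0, 0, 0]]
    - [[0, 0, 0], [0, 0, 0]]
    - [[0, 0, 0], [0, 0, 0]]
    - [[0, 0, 0], [0, 0, 0]]
    - [[0, 0, -0.1], [0, 0, 0]]
    - [[0, 0, -0.3], [0, 0, 0]]
    - [[0, 0, -0.5], [0, 0, 0]]
    - [[0, 0, -0.5], [0, 0, 0]]
    - [[0, 0, -0.5], [0, 0, 0]]
    - [[0, 0, -0.5], [0, 0, 0]]
    - [[0, 0, -0.3], [0, 0, 0]]
    - [[0, 0, 0], [0, 0, 0]]
  claw: 50

```text
time: 23.55
tool_pos: [0.536, 0.2398, 0.1072]
tcp_rot: [-2.215, 2.221, -0.003]
contact_force: [0.4, -0.3, -0.1]
gripper_width: 0.0501
grasp_force: 0.0
```

Run:
```python
from h import *
goal([.585,-.2,.12],180)
o=bot.get_obs();print(o['joint_positions'].round(2))
for n in('side','top'):
    im,d=grab(n); P,u,v=cloud(n,d)
    s=(P[:,2]>.078)&(P[:,2]<.1)&(abs(P[:,0]-.51)<.08)&(abs(P[:,1]+.17)<.07)
    if s.sum(): print(n,'knob',P[s].mean(0),s.sum())
    hsv=cv2.cvtColor(im,cv2.COLOR_RGB2HSV); m=cv2.inRange(hsv,(18,130,80),(30,255,255))[v,u]>0
    m&=(abs(P[:,1]-.25)<.1)&(abs(P[:,0]-.53)<.08)
    if m.sum(): print(n,'handle',P[m].mean(0),P[m,2].max(),m.sum())
```

```text
turn [-0.04  0.02 -0.03] shift after turn [ 8.797 -0.981 -0.256] pos [0.536  0.2398 0.1072] j6 -1.15 F [ 0.44 -0.27 -0.11] t 23.55
[ 0.42  0.25 -0.08  1.23  0.   -1.15]
side knob [ 0.5229751  -0.21592895  0.08738694] 89
side handle [0.53129032 0.21824221 0.01763991] 0.0277268989348336 167
top knob [ 0.5259284  -0.21294412  0.0882673 ] 50
top handle [0.53447938 0.20530228 0.04176989] 0.4399179882634924 144
```

The screwdriver lies flat (handle top ≈ 21 mm), and the knob is at about (0.525, −0.2145). I'll close the fingers and go to the far (+x) side of the knob.

step_arm:
  motion:
    - [[0.2, 0, 0], [0, 0, 0]]
    - [[0.4, -0.05, 0], [0, 0, 0]]
    - [[0.5, -0.05, 0], [0, 0, 0]]
    - [[0.5, -0.05, 0], [0, 0, 0]]
    - [[0.5, -0.05, 0], [0, 0, 0]]
    - [[0.5, -0.05, 0], [0, 0, 0]]
    - [[0.5, -0.05, 0], [0, 0, 0]]
    - [[0.5, -0.05, 0], [0, 0, 0]]
    - [[0.5, -0.05, 0], [0, 0, 0]]
    - [[0.5, -0.05, 0], [0, 0, 0]]
    - [[0.5, -0.05, 0], [0, 0, 0]]
    - [[0.5, 0, 0], [0, 0, 0]]
    - [[0.5, 0, 0], [0, 0, 0]]
    - [[0.5, 0, 0], [0, 0, 0]]
    - [[0.5, 0, 0], [0, 0, 0]]
    - [[0.5, 0, 0], [0, 0, 0]]
    - [[0.5, 0, 0], [0, 0, 0]]
    - [[0.5, 0, 0], [0, 0, 0]]
    - [[0.4, 0, 0], [0, 0, 0]]
    - [[0.1, 0, 0], [0, 0, 0]]
  claw: 0

```text
time: 25.65
tool_pos: [0.557, -0.2179, 0.1027]
tcp_rot: [2.215, -2.226, -0.003]
contact_force: [-0.5, 0.9, -0.5]
gripper_width: 0.0004
grasp_force: 0.0
```

step_arm:
  motion:
    - [[0, 0, 0], [0, 0, 0]]
    - [[0, 0, 0], [0, 0, 0]]

```text
time: 25.85
tool_pos: [0.5578, -0.2153, 0.1036]
tcp_rot: [2.219, -2.224, -0.002]
contact_force: [0.5, 0.5, -0.8]
gripper_width: 0.0001
grasp_force: 0.0
```

Run:
```python
from h import *
goal([.563,-.2145,.044],180)
im,d=grab('side'); P,u,v=cloud('side',d)
s=(abs(P[:,0]-.56)<.06)&(abs(P[:,1]+.21)<.06)&(P[:,2]>.1)&(P[:,2]<.165)
q=P[s]
for lo in np.arange(.1,.165,.01):
    k=(q[:,2]>=lo)&(q[:,2]<lo+.01)
    if k.sum(): print(lo.round(3),k.sum(),q[k].min(0).round(3),q[k].max(0).round(3))
```

```text
turn [ 0.01  0.01 -0.02] shift after turn [-0.017 -0.104  1.192] pos [ 0.5578 -0.2153  0.1036] j6 -1.94 F [ 0.52  0.53 -0.8 ] t 25.85
0.13 2 [ 0.549 -0.224  0.138] [ 0.549 -0.22   0.139]
0.14 42 [ 0.542 -0.227  0.141] [ 0.57  -0.212  0.15 ]
0.15 66 [ 0.541 -0.227  0.15 ] [ 0.57  -0.211  0.16 ]
0.16 31 [ 0.542 -0.227  0.16 ] [ 0.569 -0.211  0.165]
```

step_arm:
  motion:
    - [[0, -0.1, 0.2], [0, 0, 0]]
    - [[0, 0, 0.3], [0, 0, 0]]
    - [[0, 0, 0.3], [0, 0, 0]]
    - [[0, 0, 0.25], [0, 0, 0]]
    - [[0, 0, 0.15], [0, 0, 0]]
    - [[0, 0, 0.05], [0, 0, 0]]
    - [[0, 0, 0], [0, 0, 0]]

```text
time: 26.6
tool_pos: [0.5633, -0.2157, 0.0415]
tcp_rot: [2.219, -2.224, -0.001]
contact_force: [0.7, 0.2, -0.2]
gripper_width: -0.0001
grasp_force: 0.0
```

step_arm:
  motion:
    - [[0, 0.05, 0], [0, 0, 0]]
    - [[0, 0.05, 0], [0, 0, 0]]
    - [[0, 0.05, 0], [0, 0, 0]]
    - [[0, 0.05, 0], [0, 0, 0]]
    - [[0, 0.05, 0], [0, 0, 0]]
    - [[0, 0.05, 0], [0, 0, 0]]
    - [[0, 0, 0], [0, 0, 0]]

```text
time: 27.3
tool_pos: [0.5481, -0.216, 0.0419]
tcp_rot: [-2.218, 2.224, -0.001]
contact_force: [-0.1, -1.1, 0.5]
gripper_width: 0.0002
grasp_force: 0.0
```

Run:
```python
from h import *
o=bot.get_obs(); print(o['tool_pos'],o['contact_force'])
im,d=grab('side'); P,u,v=cloud('side',d)
cv2.imwrite('pics/lever.png',cv2.resize(im[230:370,230:360],(550,592),interpolation=cv2.INTER_CUBIC)[:,:,::-1])
```

```text
[ 0.54813597 -0.21598677  0.04186246] [-0.12792038 -1.09445961  0.50333585]
```

View pics/lever.png

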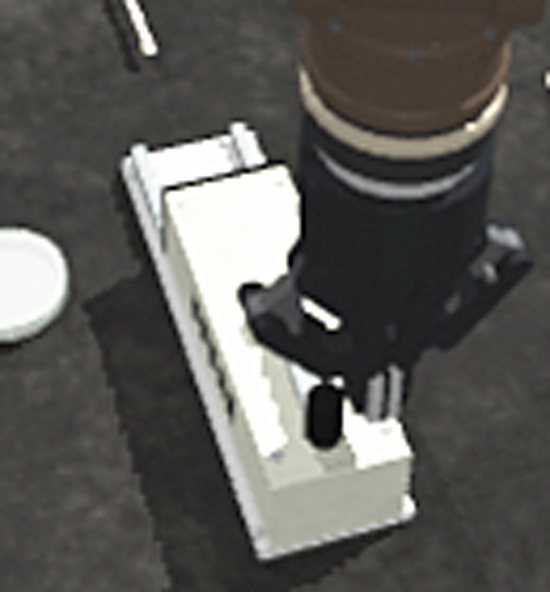

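The closed fingers stand right beside the knob on its far side. I'll swing them about the pivot.

step_arm:
  motion:
    - [[0.016, 0.072, 0], [0, 0, 0.5]]
    - [[0.016, 0.072, 0], [0, 0, 0.5]]
    - [[0.016, 0.072, 0], [0, 0, 0.5]]
    - [[0.016, 0.072, 0], [0, 0, 0.5]]
    - [[0.016, 0.072, 0], [0, 0, 0.5]]
    - [[0.016, 0.072, 0], [0, 0, 0.5]]
    - [[0.016, 0.072, 0], [0, 0, 0.5]]
    - [[0.016, 0.072, 0], [0, 0, 0.5]]

```text
time: 28.15
tool_pos: [0.5193, -0.2174, 0.0418]
tcp_rot: [-1.73, 2.622, -0.001]
contact_force: [1.4, -0.9, 0.0]
gripper_width: 0.0001
grasp_force: 0.7
```

```bash
cat > knob.py <<'E'
from h import *
o=bot.get_obs(); print(o['tool_pos'],o['tcp_rot'].round(3),o['contact_force'],o['joint_positions'][5])
for n in('side','top'):
    im,d=grab(n); P,u,v=cloud(n,d)
    s=(P[:,2]>.078)&(P[:,2]<.094)&(abs(P[:,0]-.50)<.08)&(abs(P[:,1]+.17)<.07)&(im[v,u].max(1)<70)
    if s.sum():
        k=np.median(P[s],0); print(n,'knob',k,s.sum(),'angle',np.arctan2(-(k[0]-.529),-(k[1]+.144)))
E
python3 knob.py
```

```text
[ 0.51929826 -0.21737324  0.04179313] [-1.730e+00  2.622e+00 -1.000e-03] [ 1.36340183 -0.89406174  0.01307721] -1.5623717256541152
side knob [ 0.49804293 -0.21185581  0.08906589] 99 angle 0.4280131526870997
top knob [ 0.49858626 -0.202535    0.08981695] 22 angle 0.47919030799478035
```

step_arm:
  motion:
    - [[0.016, 0.072, 0], [0, 0, 0.5]]
    - [[0.016, 0.072, 0], [0, 0, 0.5]]
    - [[0.016, 0.072, 0], [0, 0, 0.5]]
    - [[0.016, 0.072, 0], [0, 0, 0.5]]
    - [[0.016, 0.072, 0], [0, 0, 0.5]]
    - [[0.016, 0.072, 0], [0, 0, 0.5]]
    - [[0.016, 0.072, 0], [0, 0, 0.5]]
    - [[0.016, 0.072, 0], [0, 0, 0.5]]
    - [[0.016, 0.072, 0], [0, 0, 0.5]]
    - [[0.016, 0.072, 0], [0, 0, 0.5]]
    - [[0.016, 0.072, 0], [0, 0, 0.5]]
    - [[0.016, 0.072, 0], [0, 0, 0.5]]
    - [[0.016, 0.072, 0], [0, 0, 0.5]]
    - [[0.016, 0.072, 0], [0, 0, 0.5]]
    - [[0.016, 0.072, 0], [0, 0, 0.5]]
    - [[0.016, 0.072, 0], [0, 0, 0.5]]
    - [[0.016, 0.072, 0], [0, 0, 0.5]]
    - [[0.016, 0.072, 0], [0, 0, 0.5]]

```text
time: 30.05
tool_pos: [0.4663, -0.1806, 0.0417]
tcp_rot: [0.419, -3.113, 0.001]
contact_force: [0.0, -2.0, -0.1]
gripper_width: -0.0002
grasp_force: 0.7
```

```bash
python3 knob.py
```

```text
[ 0.46626975 -0.1806155   0.04174205] [ 4.190e-01 -3.113e+00  1.000e-03] [ 0.04141915 -1.97440781 -0.11204219] -0.6363761327244883
side knob [ 0.45444208 -0.18486983  0.08808833] 44 angle 1.0693651966325184
top knob [ 0.46736668 -0.15372173  0.09248447] 3 angle 1.414350309022227
```

step_arm:
  motion:
    - [[0.016, 0.072, 0], [0, 0, 0.5]]
    - [[0.016, 0.072, 0], [0, 0, 0.5]]
    - [[0.016, 0.072, 0], [0, 0, 0.5]]
    - [[0, 0, 0], [0, 0, 0]]

```text
time: 30.55
tool_pos: [0.4618, -0.1702, 0.0418]
tcp_rot: [-0.189, 3.136, 0.0]
contact_force: [-0.4, -0.3, -0.6]
gripper_width: 0.0002
grasp_force: 0.0
```

step_arm:
  motion:
    - [[0.01, 0.03, 0], [0, 0, 0.2]]
    - [[0.01, 0.03, 0], [0, 0, 0.2]]
    - [[0, 0, 0], [0, 0, 0]]

```text
time: 30.85
tool_pos: [0.4606, -0.1675, 0.0418]
tcp_rot: [-0.123, 3.139, -0.0]
contact_force: [0.8, -0.3, -0.1]
gripper_width: -0.0001
grasp_force: 0.4
```

step_arm:
  motion:
    - [[0, 0.04, 0], [0, 0, 0.2]]
    - [[0, 0.04, 0], [0, 0, 0.2]]
    - [[0, 0, 0], [0, 0, 0]]

```text
time: 31.15
tool_pos: [0.4599, -0.1648, 0.0418]
tcp_rot: [0.057, -3.14, 0.005]
contact_force: [-1.2, -6.4, -0.8]
gripper_width: 0.0001
grasp_force: 3.4
```

```bash
python3 knob.py
```

```text
[ 0.45985839 -0.16484374  0.04180274] [ 0.057 -3.14   0.005] [-1.19168157 -6.36363877 -0.82108974] -0.3783086269002715
side knob [ 0.45728059 -0.1763749   0.08801694] 24 angle 1.1467699200594141
```

The end stop has been reached (6.4 N). I'll press slightly, back off, rise and verify.

step_arm:
  motion:
    - [[0, 0.02, 0], [0, 0, 0]]
    - [[0, 0, 0], [0, 0, 0]]
    - [[0, 0, 0], [0, 0, 0]]
    - [[0, -0.2, 0], [0, 0, 0]]
    - [[0, -0.3, 0], [0, 0, 0]]
    - [[0, -0.2, -0.3], [0, 0, 0]]
    - [[0, 0, -0.5], [0, 0, 0]]
    - [[0, 0, -0.5], [0, 0, 0]]
    - [[0, -0.5, -0.5], [0, 0, 0]]
    - [[0, -0.5, -0.5], [0, 0, 0]]
    - [[0, -0.5, -0.5], [0, 0, 0]]
    - [[0, -0.5, 0], [0, 0, 0]]
    - [[0, -0.5, 0], [0, 0, 0]]
    - [[0, -0.5, 0], [0, 0, 0]]
    - [[0, 0, 0], [0, 0, 0]]
    - [[0, 0, 0], [0, 0, 0]]

```text
time: 32.85
tool_pos: [0.4667, -0.3479, 0.1811]
tcp_rot: [0.058, -3.14, -0.002]
contact_force: [-0.2, 1.0, -1.0]
gripper_width: -0.0
grasp_force: 0.0
```

```bash
python3 knob.py
python3 - <<'E'
from h import *
a,_=grab('top'); cv2.imwrite('pics/end.png',cv2.resize(a[120:300,190:450],(780,540),interpolation=cv2.INTER_CUBIC)[:,:,::-1])
E
```

```text
[ 0.46674815 -0.34790802  0.18112135] [ 5.80e-02 -3.14e+00 -2.00e-03] [-0.18655524  1.04499379 -1.01417702] -0.6776254954885238
side knob [ 0.45751335 -0.14651989  0.08822781] 84 angle 1.5355610634419914
top knob [ 0.45996295 -0.14205765  0.0896238 ] 44 angle 1.5989238043417404
```

View pics/end.png

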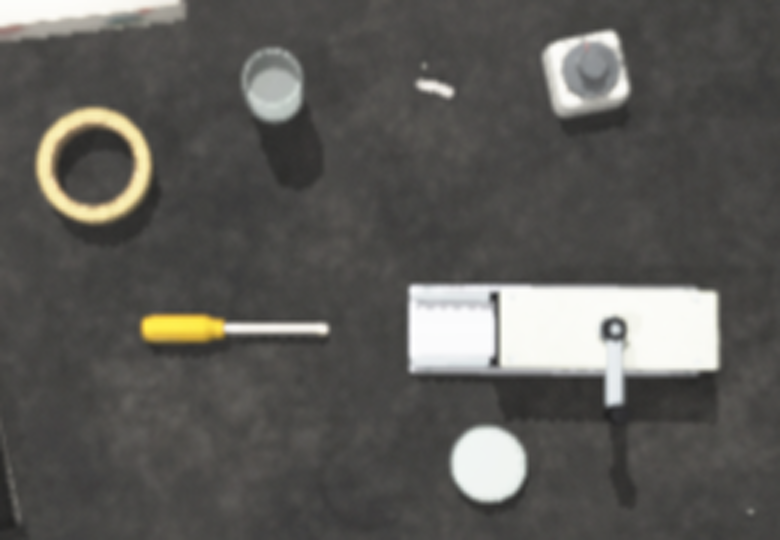

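The final picture shows the lever pointing at the robot, the tray empty and the screwdriver lying flat at (140–328, 328). The beaker, dish and timer are in place.

```bash
python3 -c "
from cell import bot
print(bot.sign_off())"
```

```text
the job is handed in; nothing more can be done
None
```

I handed the job in at about 33 s: the screwdriver pushed the magazine up to what I take to be the hidden stop (a stiff 7–8 N contact, not visible), the lever is closed at its end stop, the screwdriver lies flat on the bench off the bay, and the bystanders look undisturbed; no verdict came back.

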